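# Lever open the bit case with the opener

## Robot

A 7-joint arm with a two-finger parallel gripper is mounted at the origin on the work surface. World frame = base frame: x ahead of the robot, y to its left, z up, the work surface at z = 0. Lengths are in m, angles in degrees, forces in N, time in s.
With the tool pointing down it reaches from about 0.425 to 1.025 m from the base axis. Payload 3.6 kg.
Tool frame: the origin (TCP) lies at the very end of the fingers, on their centre line; the grasp point (between the pads) lies 19 mm behind it; z points along the fingers, y is the line along which they close (so a half turn about z gives the same grasp; the last joint's range is limited). The gripper opens to 85 mm and grips with 20 to 120 N. Pads are 22 mm wide; open, the fingers measure 114 mm over their backs; the gripper's body (76 mm by 85 mm) begins 54 mm behind the grasp point. The pads swing forward as they close: fully open they stand 13 mm farther back than shut.
Start: joints at [62.08, 33.873, 2.773, 92.16, -1.908, 54.013, -1.931], TCP at [0.278, -0.67, 0.231] pointing down, gripper open.
Joint ranges: [-153.93, 153.93], [-27.13, 128.08], [-72.61, 78.16], [10.71, 143.7], [-87.88, 267.88], [4.46, 118.87], [-176.78, 176.78]. Speed limits (degrees/s): [147.25, 147.25, 180, 180, 180, 180, 180].

## Interface

Orientations are given as a 3x3 rotation matrix whose columns are the frame's x, y, z axes.
In Python, from plant import arm, get_state, optics, job gives the robot as it stands. Calls block until the motion is done:
- arm.move_to(position, orientation): joint-space move of the TCP to a pose.
- arm.line_to(position, ori=None, vel=0.15): straight line of the TCP; ori=None keeps the orientation; vel is the mean speed in m/s.
- arm.move_j(angles): joint-space move.
- arm.set_gripper(opening, newtons=None): finger opening in m; newtons is the grip in N (None keeps the last); returns when the fingers have stopped.
- arm.hold(seconds).
- arm.inverse_kinematics(position, orientation): joint angles nearest the present ones, or None.
- get_state(): the state.
- optics.grab_frame(name): name is "side" or "top"; returns a dict with "frame" (400x640x3 uint8, red, green, blue), "range_z" (400x640 float32, m along the optical axis (not along the pixel's ray), 0 where there is no reading), "fx", "fy", "cx", "cy" (pixels), "dist_coeffs" ([k1, k2, p1, p2, k3] as OpenCV has them; the pictures are not rectified), "origin" and "rotation" of the camera in the world. Camera axes: x right, y up, looking along -z (the intrinsics and any distortion apply to the point x, -y, -z); pixel columns grow to the right and rows downward; lengths in m; the calibration is good to about 2 mm. A picture is of the moment at which its call begins.
A pose or a line that the arm cannot do raises arm.IKError and nothing moves.
- job.hand_in(): hands the job in; it is judged then, once.
Trained networks look in the newest picture that a camera, given by its name, has taken for a name from the list of things; names that differ only in an ending like _2 or _b are one class to them, and where a whole thing is asked for, a point or a joint stands for the part that bears it (a point fixed in the world has none). Each returns a list of dicts, best first, with "score" (0 to 1); they miss things now and then, are a little off and sometimes report something else, mostly with a low value. They report only what shows in the picture. A call takes as long as a camera call.
- optics.spot_in(camera, query): "bbox" ([left, top, width, height] in pixels, round what is visible of it).
- optics.regions_of(camera, query): "region" (400x640 bool, what is visible of it) and "bbox" ([left, top, width, height] in pixels, round what is visible of it).
The state is a dict: "time": time; "joint_positions": joint angles; "qd": joint speeds; "tau": joint torques, N m; "tool_pos": TCP position; "eef_rot": TCP orientation; "ft_force": force on the tool from outside, world axes, zero at the start; "wrist_torque": the same for the moment, N m; "width": finger opening in m; "grip_force": force on a finger pad.
Only numpy, scipy, OpenCV 4.12 (cv2) and the standard library are available. Lean on these libraries where they do the work, as an engineer would, in place of code of your own. Each camera call takes 0.05 s, during which the arm holds its last target. There are 200 camera calls.

## Task

Take the L-shaped opener out of its wooden pot, slip its thin foot into the notch under the low edge of the grey bit case's sloping lid, and with the opener lever the lid up until it stands open nearly upright by itself. Then stand the opener back in its pot, as it was, handle up. Touch the lid only with the opener, and leave the other things on the bench where they are.

Things in the scene. Friction and masses are not known exactly. Their poses are not given: they have to be found in the camera images.
- case: Grey metal bit case, fixed, open-topped, 110 deep (x) x 150 wide (y), walls 4 thick. Origin: centre of its underside; +x points from its low front to its high back, z up. Its top slopes at 30 degrees: 45 high at the front face (x = -55), 108.5 at the back face (x = +55). Empty inside from the front wall back to x = -8; bits stand behind that, up to 38 high at x = 0 and 53 at x = +32.
- case_notch (a point): Middle of the notch in the outer front face of the case (x = -55, y = 0, z = 39.75 in the case's frame). The notch is cut 50 wide (y -25 to +25) into the top of the front wall, sill at height 34.5: under the closed lid it leaves a gap 10.5 high (9 measured square to the lid), to be entered along the slope of the lid. Does not move with the lid.
- lid (a joint): Lid angle in rad: 0 closed (sloping 30 degrees down to the front), 0.52 level, 1.9 fully open (stop, 11 degrees short of upright). The lid is a flat grey plate 127 long x 150 wide x 4 thick, about 0.15 kg, flush with the case's front and sides. Its stiff hinge (friction 0.2 N m; 1.5 to 3 N at the edge) stays at any angle where it is left.
- lid_hinge (a point): Middle of the lid's hinge line, at the underside of the lid at the top of the case's back face (x = +55, y = 0, z = 108.5 in the case's frame). Its axes turn with the lid: -x along the lid to its free edge, z out of its upper face; the lid turns about y.
- lid_edge (a point): Middle of the lid's free edge, at its underside, 127 mm from the hinge; moves with the lid. The case stands with this low side turned to the robot's right and somewhat away from it.
- opener: L-shaped opener, loose, 0.1 kg, 142 tall, upright in the pot. Steel foot 3 thick, 18 wide, square to the handle, from 12 behind the origin to 30 in front of it (+x). Steel shank 4 x 18 up to z = 62; dark wooden handle from z = 62 to 142, 16 thick in x, 24 wide in y. Origin: underside of the foot below the handle's axis; +x along the foot to its thin tip, +z up the handle.
- opener_tip (a point): Tip of the opener's foot, mid-thickness: 30 mm in front of the opener's origin and 1.5 mm above its underside.
- pot: Rectangular wooden pot, fixed, 60 (x) x 44 (y) x 62 high, centred 9 in front (+x) of its origin. Walls and floor 5 thick; pocket 50 x 34 (x -16 to +34, y -17 to +17). Origin at bench height, directly below the opener's origin, which stands on the pot's floor (z = 5), its foot pointing to the pot's +x. Pot and brush beaker may trade places.
- beaker: Fixed white round beaker 60 across, 75 high, with brushes up to 145 high; origin at the centre of its underside.
- tape: Roll of yellow tape lying flat, 90 across, 45 high; a bystander. Origin at the centre of its underside.
- spray: Spray can 66 across, 190 high; a bystander. Origin at the centre of its underside.
- sander: Cork sanding block 95 x 60 x 28 high; a bystander. Origin at the centre of its underside.
- cutter: Green snap-off cutter lying flat, about 140 long (x), 20 wide, 16 high; a bystander. Origin on the underside of its handle.
- jar: Amber jar 56 across, 65 high; a bystander. Origin at the centre of its underside.
- blank: Piece of bone 120 long (x), 46 wide, 26 high; a bystander. Origin at the centre of its underside.

How it is judged (in metres and radians):
On the way, in this order (a step that is already met when the one before it is completed fails the run):
1. the opener is lifted out of its pot (height (world z) of opener above 0.03 m), for 0.1 s.
2. the opener bears on the lid and has levered its edge clear of the case (lid past 0.15 rad) (value of joint lid above 0.15 rad and contact force between opener and lid above 0.2 N), for 0.1 s.
3. the lid stands open (past 1.35 rad) (value of joint lid above 1.35 rad), for 0.2 s.
At the end, for the whole second after the job is handed in: The lid stands open by itself, past 1.35 rad; the opener stands in its pot on the floor (origin within 15 mm sideways of the pot's origin and below 15 mm), within 15 degrees of upright, released and at rest (value of joint lid above 1.35 rad and horizontal distance between opener and pot below 0.015 m and height (world z) of opener below 0.015 m and angle between opener's own z axis and vertical below 0.26 rad and linear speed of opener below 0.02 m/s and angular speed of opener below 0.6 rad/s); the robot touches nothing.
It fails at once if the robot touches the lid itself (over 1 N) (contact force between any of the fingers, the arm and lid above 1 N).
It fails at once if a bystander is moved by more than 30 mm (distance of any of tape, spray, sander, cutter, jar, blank from where it was at the start of the episode above 0.03 m).
It also fails if it takes over 72 s, if anything falls off the work surface, if the arm or the gripper's body presses on something with over 40 N, if the wrist force passes 120 N, or if a joint passes its speed limit or range.

## Working session

There is one attempt and no reset: what is moved stays moved. The work goes in short steps, each a Python script; the robot and the scene stay as the last script left them, time stands still between calls to the robot, and variables do not carry over. Pictures are saved under pics/ and viewed, at most 10 in all, crops included, and the job is handed in when it is done.

```bash
ls; mkdir -p pics
cat > h.py <<'E'
import numpy as np, cv2
from plant import arm, get_state, optics, job
def cloud(f):
    h,w=f["range_z"].shape
    K=np.array([[f["fx"],0,f["cx"]],[0,f["fy"],f["cy"]],[0,0,1]])
    u,v=np.meshgrid(np.arange(w),np.arange(h))
    p=cv2.undistortPoints(np.stack([u,v],-1).reshape(-1,1,2).astype(np.float64),K,np.array(f["dist_coeffs"],float)).reshape(h,w,2)
    z=f["range_z"].astype(float)
    c=np.stack([p[...,0]*z,-p[...,1]*z,-z],-1)
    P=c@np.array(f["rotation"]).T+np.array(f["origin"])
    P[z==0]=np.nan
    return P
E
python3 - <<'E'
from h import *
for c in("side","top"):
    f=optics.grab_frame(c); cv2.imwrite(f"pics/{c}0.png",f["frame"][...,::-1]); P=cloud(f); np.save(f"{c}0.npy",P)
    print(c,f["origin"],f["rotation"],f["fx"])
    for n in["case","lid","opener","pot","beaker","tape","spray","sander","cutter","jar","blank"]:
        for r in optics.regions_of(c,n)[:2]:
            m=r["region"]; Q=P[m]; Q=Q[~np.isnan(Q[:,0])]
            np.save(f"{c}_{n}.npy",m) if r["score"]>.5 else 0
            if len(Q): print(n,round(r["score"],2),np.round(r["bbox"]),np.round(np.median(Q,0),3),np.round(np.percentile(Q,2,0),3),np.round(np.percentile(Q,98,0),3))
E
```

```text
pics
plant.py
side [0.36017875 1.02083134 0.81374474] [[-0.98807887  0.07421433 -0.13487916]
 [-0.15319365 -0.56064757  0.81376041]
 [-0.01522699  0.82472209  0.56533318]] 504.8789978491927
case 0.61 [266. 209.  66.  46.] [0.575 0.094 0.064] [ 0.506 -0.011  0.003] [0.649 0.104 0.113]
case 0.57 [206. 227.  42.  87.] [0.686 0.311 0.125] [0.664 0.262 0.005] [0.724 0.321 0.191]
lid 0.87 [272. 205.  59.  14.] [0.578 0.055 0.092] [ 0.51  -0.013  0.053] [0.653 0.098 0.113]
lid 0.4 [310. 269.  12.  41.] [0.497 0.321 0.115] [0.487 0.311 0.051] [0.51  0.328 0.148]
opener 0.7 [313. 270.  12.  42.] [0.497 0.321 0.115] [0.487 0.31  0.052] [0.511 0.328 0.148]
opener 0.36 [271. 208.  57.   9.] [0.585 0.057 0.093] [ 0.511 -0.     0.058] [0.65  0.098 0.113]
pot 0.44 [267. 209.  64.  46.] [0.575 0.094 0.064] [ 0.506 -0.004  0.004] [0.649 0.104 0.113]
beaker 0.77 [338. 139.  24.  46.] [ 0.493 -0.244  0.055] [ 0.466 -0.294  0.005] [ 0.522 -0.231  0.141]
tape 0.59 [292. 138.  31.  27.] [ 0.645 -0.396  0.032] [ 0.605 -0.42   0.005] [ 0.689 -0.336  0.048]
tape 0.54 [312. 270.  11.  41.] [0.497 0.321 0.115]
[... 1277 characters left out ...]
 0.192]
spray 0.37 [277. 152.  55.  72.] [0.578 0.044 0.081] [ 0.507 -0.012  0.049] [0.651 0.095 0.111]
sander 0.59 [344. 256.  41.  44.] [ 0.37  -0.095  0.027] [ 0.324 -0.134  0.002] [ 0.416 -0.056  0.032]
sander 0.5 [171. 217.  21.  16.] [0.496 0.312 0.108] [0.483 0.303 0.006] [0.515 0.336 0.149]
cutter 0.78 [268. 274.  57.  15.] [0.37  0.052 0.01 ] [ 0.355 -0.004 -0.001] [0.382 0.123 0.017]
cutter 0.64 [458. 142.  41.  39.] [ 0.643 -0.377  0.038] [ 0.602 -0.416  0.002] [ 0.684 -0.331  0.047]
jar 0.7 [425. 150.  26.  29.] [ 0.631 -0.271  0.063] [ 0.609 -0.296  0.014] [ 0.656 -0.249  0.068]
blank 0.68 [366. 131.  55.  24.] [ 0.691 -0.167  0.023] [ 0.665 -0.225 -0.001] [ 0.719 -0.11   0.029]
```

Run:
```python
import cv2,numpy as np
t=cv2.imread('pics/top0.png')[100:310,140:520]; s=cv2.imread('pics/side0.png')[120:330,190:430]
t=cv2.resize(t,None,fx=2.1,fy=2.1,interpolation=cv2.INTER_CUBIC)[:, :798]
cv2.imwrite('pics/a.png',t)
P=np.load('top0.npy')
def rect(Q,n):
    r=cv2.minAreaRect((Q[:,:2]*1000).astype(np.float32)); print(n,r, np.round(cv2.boxPoints(r),1).tolist())
# lid
m=np.load('top_case.npy'); Q=P[cv2.dilate(m.astype(np.uint8),np.ones((7,7)))>0]; Q=Q[~np.isnan(Q[:,0])]
L=Q[Q[:,2]>.04]
for i in range(5):
    c=L.mean(0); n=np.linalg.svd(L-c)[2][2]; n*=np.sign(n[2]); d=(L-c)@n; L=L[abs(d)<.004]
print('n',n,'tilt',np.degrees(np.arccos(n[2])),'downhill dir',np.degrees(np.arctan2(n[1],n[0])),d.std(),len(L)); rect(L,'lid'); print(L[:,2].min(),L[:,2].max(),c)
for c in('top','side'):
    P=np.load(c+'0.npy').reshape(-1,3)
    R=P[(abs(P[:,0]-.5)<.06)&(abs(P[:,1]-.31)<.06)]
    rect(R[(R[:,2]>.056)&(R[:,2]<.068)],c+' pot rim')
    rect(R[(R[:,2]>.135)],c+' handle top'); H=R[R[:,2]>.135]; print(np.median(H,0),len(H)); 
    H=R[(R[:,2]>.08)]; rect(H,c+' handle')
P=np.load('top0.npy').reshape(-1,3);B=P[(P[:,2]<.01)&(P[:,0]>.4)&(P[:,0]<.7)]; print('bench z',np.median(B[:,2]))
```

```text
n [ 0.03385352 -0.49289942  0.86942746] tilt 29.60782556288684 downhill dir -86.07095788965458 0.001674237052995655 3299
lid ((578.8179931640625, 45.93086242675781), (150.23948669433594, 120.00782775878906), 4.055816650390625) [[499.6000061035156, 100.5], [508.1000061035156, -19.200000762939453], [658.0, -8.600000381469727], [649.5, 111.0999984741211]]
0.04415966345393518 0.1169454435507169 [0.57849876 0.04459182 0.0818079 ]
top pot rim ((501.2439270019531, 322.2904968261719), (62.664581298828125, 45.22002410888672), 49.70120620727539) [[463.70001220703125, 313.0], [498.20001220703125, 283.79998779296875], [538.7999877929688, 331.6000061035156], [504.29998779296875, 360.79998779296875]]
top handle top ((495.12713623046875, 315.3486328125), (16.08974838256836, 24.500934600830078), 48.18129348754883) [[480.6000061035156, 317.5], [498.8999938964844, 301.20001220703125], [509.6000061035156, 313.20001220703125], [491.3999938964844, 329.5]]
[0.49548765 0.31402021 0.14507116] 93
top handle ((495.2009582519531, 314.8960876464844), (16.67101287841797, 25.219518661499023), 48.307186126708984) 
[... 308 characters left out ...]
, [503.70001220703125, 284.8999938964844], [540.2999877929688, 332.29998779296875], [504.79998779296875, 359.79998779296875]]
side handle top ((498.810546875, 315.8458557128906), (16.394086837768555, 24.69492530822754), 47.79803466796875) [[484.20001220703125, 318.1000061035156], [502.5, 301.5], [513.5, 313.6000061035156], [495.20001220703125, 330.20001220703125]]
[0.49827034 0.31905172 0.14534194] 112
side handle ((498.7398681640625, 315.9317626953125), (17.800270080566406, 25.08197784423828), 45.12930679321289) [[483.6000061035156, 318.5], [501.29998779296875, 300.79998779296875], [513.9000244140625, 313.3999938964844], [496.1000061035156, 331.1000061035156]]
bench z -0.0006860822209948658
```

View pics/a.png

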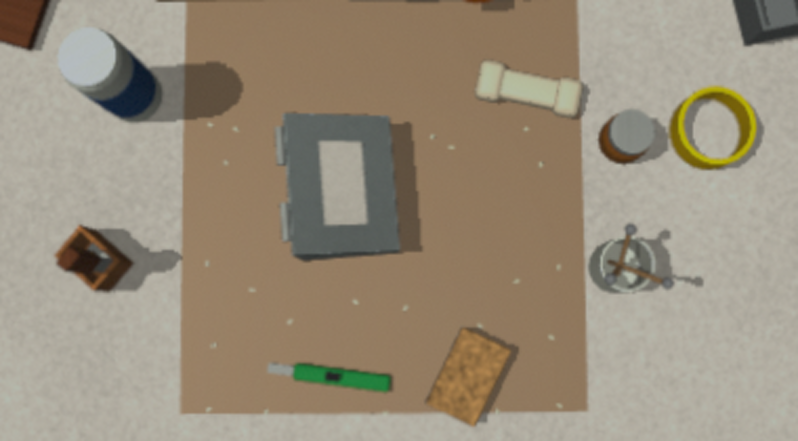

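View pics/side0.png

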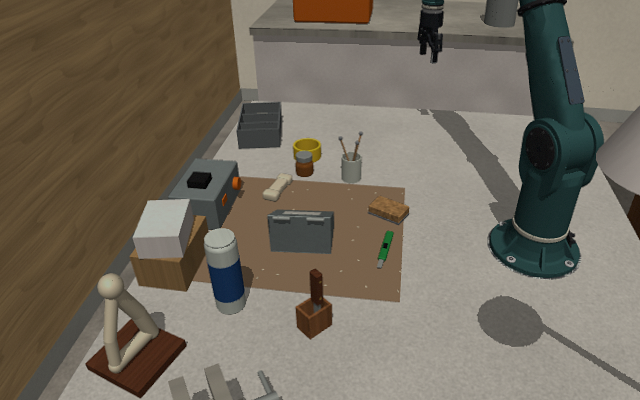

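The top view shows the case at the centre, its low edge to the right (robot's −y). The opener is in the pot on the left at crop (85,255), and the beaker with brushes is on the right at (625,265). The side view shows the pot at (315,315) and the back of the case at (300,230). Next I refine the case pose and check IK for the plan.

```bash
cat >> h.py <<'E'
def frame(yaw):
    a=np.radians(yaw); return np.array([[np.cos(a),-np.sin(a),0],[np.sin(a),np.cos(a),0],[0,0,1]])
def ry(d):  # rotation raising +x upward by d degrees
    a=np.radians(d); return np.array([[np.cos(a),0,-np.sin(a)],[0,1,0],[np.sin(a),0,np.cos(a)]])
GR=0.096  # TCP height on the opener's handle
def tcp(org,Rop,s): # opener origin pose -> tool pose
    return np.array(org)+Rop@[0,0,GR], np.stack([s*Rop[:,1],s*Rop[:,0],-Rop[:,2]],1)
E
python3 - <<'E'
from h import *
T=np.load('top0.npy').reshape(-1,3);S=np.load('side0.npy').reshape(-1,3)
yaw=94.;F=frame(yaw);c0=np.array([.580,.043,0])
# side: back face plane
q=(S-c0)@F; b=q[(abs(q[:,1])<.065)&(q[:,2]>.015)&(q[:,2]<.085)&(q[:,0]>.03)&(q[:,0]<.08)]
print('back face x: med',np.median(b[:,0]),b[:,0].std(),'slope',np.polyfit(b[:,1],b[:,0],1),'z slope',np.polyfit(b[:,2],b[:,0],1))
b=q[(q[:,2]>.015)&(q[:,2]<.085)&(abs(q[:,0]-.055)<.012)&(abs(q[:,1])<.1)]; print('side cam y extent',np.percentile(b[:,1],[.5,1,99,99.5]))
q=(T-c0)@F
for y0 in(-.06,-.03,0,.03):
    l=q[(abs(q[:,1]-y0-.015)<.015)&(abs(q[:,0])<.09)&(q[:,2]>.03)]; 
    print('top x range',np.round(np.sort(l[:,0])[[0,5,10,-10,-5,-1]],4))
l=q[(abs(q[:,1])<.02)&(abs(q[:,0])<.04)];print('lid z at x=0:',np.polyfit(l[:,0],l[:,2],1))
l=q[(abs(q[:,1])<.1)&(abs(q[:,0])<.04)&(q[:,2]>.04)];print('top y ext',np.percentile(l[:,1],[.5,99.5]))
# IK checks
st=get_state();print(st["time"],st["joint_positions"],st["width"])
for s in(1,-1):
    print(s)
    for org,R in [((.497,.316,.005),frame(50)),((.497,.316,.12),frame(50)),(c0+F@[-.10,0,.02],F@ry(30)),(c0+F@[-.06,0,.04],F@ry(30)),(c0+F@[-.03,0,.2],F@ry(30))]:
        p,Q=tcp(org,R,s); j=arm.inverse_kinematics(p,Q); print(np.round(p,3),None if j is None else np.round(j,0))
E
```

```text
back face x: med 0.051949975343664676 0.0018347186095219524 slope [-0.00366635  0.05195485] z slope [0.00018628 0.05194459]
side cam y extent [-0.07445048 -0.07363206  0.07238787  0.07244206]
top x range [-0.0569 -0.056  -0.0551  0.0595  0.06    0.0614]
top x range [-0.0569 -0.056  -0.0551  0.0605  0.0632  0.0635]
top x range [-0.057  -0.056  -0.0551  0.0574  0.0604  0.0623]
top x range [-0.0571 -0.0562 -0.0553  0.0616  0.063   0.0635]
lid z at x=0: [0.56718741 0.08116506]
top y ext [-0.07314575  0.07613582]
1.2 [62.08052025 33.87475114  2.77155117 92.16006127 -1.90681586 54.01207728
 -1.93114524] 0.08577937770062072
1
[0.497 0.316 0.101] [-12.  38. -35. 114.  35.  38. -20.]
[0.497 0.316 0.216] [  8.  42. -69. 109.  45.  62. -30.]
[ 0.59  -0.105  0.103] [ 50.  50. -49. 106.   9.  45.  98.]
[ 0.588 -0.065  0.123] [ 48.  48. -50. 108.   7.  44.  96.]
[ 0.585 -0.035  0.283] [ 50.  36. -56. 103.  -1.  57.  94.]
-1
[0.497 0.316 0.101] [ -45.   35.   11.  116.  -13.   31. -154.]
[0.497 0.316 0.216] [ -27.   26.  -13.  111.    8.   45. -175.]
[ 0.59  -0.105  0.103] [ 25.  41.  -8. 107. -30.  48. -44.]
[ 0.588 -0.065  0.123] [ 22.  39.  -8. 109. -32.  48. -46.]
[ 0.585 -0.035  0.283] [ 17.  26.  -5. 105. -31.  62. -56.]
```

```bash
cat >> h.py <<'E'
C0=np.array([.580,.042,0]); CF=frame(94.)
POT=np.array([.497,.3155,0]); PF=frame(50.)
E
python3 - <<'E'
from h import *
arm.move_to([.5,-.2,.36],tcp([0,0,0],frame(-10),1)[1])
print(np.round(get_state()["joint_positions"]),get_state()["time"])
arm.move_to([.5,.15,.36],tcp([0,0,0],frame(60),1)[1])
print(np.round(get_state()["joint_positions"]),get_state()["time"])
for s in(1,-1):
    print(s)
    for org,R in [(POT+[0,0,.005],PF),(POT+[0,0,.17],PF),(C0+CF@[-.09,0,.17],CF@ry(30)),(C0+CF@[-.10,0,.02],CF@ry(30)),(C0+CF@[-.06,0,.04],CF@ry(30)),(C0+CF@[-.03,0,.2],CF@ry(30))]:
        p,Q=tcp(org,R,s); j=arm.inverse_kinematics(p,Q); print(np.round(p,3),None if j is None else np.round(j,0))
E
```

```text
[ 32.  13. -18. 107.   5.  60.   2.] 3.1333
[ 13.  15. -42. 108.  11.  61.  26.] 4.45
1
[0.497 0.316 0.101] [-14.  38. -32. 114.  33.  37. -18.]
[0.497 0.316 0.266] [ -7.  26. -41. 107.  21.  54.  -7.]
[ 0.59  -0.096  0.253] [ 49.  36. -46. 102.  -5.  58. 105.]
[ 0.59  -0.106  0.103] [ 49.  49. -46. 106.   6.  45. 102.]
[ 0.588 -0.066  0.123] [ 47.  47. -47. 108.   5.  43.  99.]
[ 0.585 -0.036  0.283] [ 46.  33. -48. 103.  -7.  57. 100.]
-1
[0.497 0.316 0.101] [  5.  51. -65. 113.  58.  56. 140.]
[0.497 0.316 0.266] [ 10.  39. -72. 106.  41.  66. 153.]
[ 0.59  -0.096  0.253] [ 26.  30. -10. 103. -26.  61. -54.]
[ 0.59  -0.106  0.103] [ 28.  41. -13. 107. -26.  47. -48.]
[ 0.588 -0.066  0.123] [ 26.  39. -14. 109. -27.  46. -51.]
[ 0.585 -0.036  0.283] [ 22.  26. -12. 105. -27.  61. -59.]
```

Run:
```python
from h import *
p,Q=tcp(POT+[0,0,.005],PF,1)
arm.set_gripper(.05,40)
arm.move_to(p+[0,0,.165],Q)
arm.line_to(p,vel=.12)
s=get_state();print(s["tool_pos"]-p,s["ft_force"])
arm.set_gripper(0,60)
s=get_state();print(s["width"],s["grip_force"],s["ft_force"],np.round(s["joint_positions"]));np.save("grasp_j.npy",s["joint_positions"])
arm.line_to(p+[0,0,.165],vel=.15)
s=get_state();print(s["width"],s["grip_force"],s["ft_force"],s["time"])
ims=[]
for c in("side","top"):
    f=optics.grab_frame(c);P=cloud(f);np.save(c+"1.npy",P)
    o=s["tool_pos"]-[0,0,GR]; q=(P.reshape(-1,3)-o)@PF
    k=q[(abs(q[:,0])<.05)&(abs(q[:,1])<.03)&(q[:,2]>-.02)&(q[:,2]<.012)]; print(c,'foot',len(k),np.percentile(k,[2,50,98],axis=0) if len(k) else'')
    k=q[(abs(q[:,0])<.02)&(abs(q[:,1])<.02)&(q[:,2]>.02)&(q[:,2]<.06)]; print(c,'shank',len(k),np.percentile(k,[2,50,98],axis=0) if len(k) else '')
    if c=="side":v,u=np.nonzero((np.abs((P-o)@PF)<.05).all(-1));v,u=int(v.mean()),int(u.mean());cv2.imwrite("pics/b.png",cv2.resize(f["frame"][max(0,v-60):v+60,u-60:u+60,::-1],None,fx=4,fy=4,interpolation=cv2.INTER_CUBIC))
```

```text
[0.00045942 0.00044791 0.00075142] [ 0.11403857 -0.4421708   0.42779219]
0.015508330127298247 58.735127449035645 [-0.36337077 -1.02433785  2.43988336] [-14.  38. -32. 114.  33.  37. -18.]
0.015249861427963416 58.41188728809357 [ 0.08311451  0.17503664 -0.5196662 ] 8.85
side foot 157 [[-0.01080646 -0.01133872 -0.00068924]
 [ 0.01030655  0.00072624  0.00256866]
 [ 0.02991943  0.00803971  0.01032878]]
side shank 116 [[-0.0009909  -0.01173041  0.02196501]
 [ 0.0016699   0.00018157  0.03923583]
 [ 0.00322151  0.00769559  0.05811423]]
top foot 96 [[-0.01354219 -0.0073412  -0.00257967]
 [-0.00338111 -0.0024677   0.00146707]
 [ 0.02700143  0.00980995  0.00784948]]
top shank 35 [[-0.00527609 -0.00822386  0.02219949]
 [-0.00412725  0.00010418  0.03369989]
 [-0.00126963  0.00980549  0.04686009]]
```

View pics/b.png

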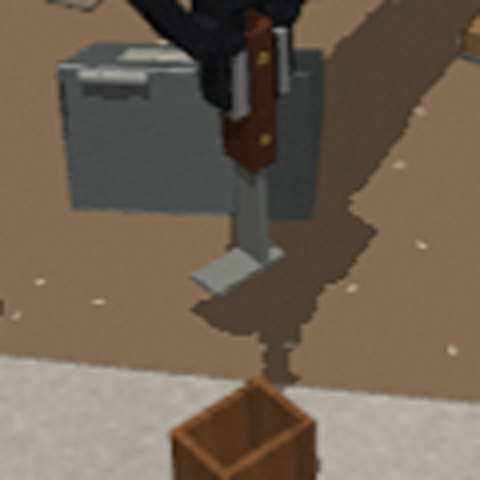

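The opener is held straight, foot at about (235,270) in the crop, case behind it. Next I move it to the pre-insertion pose.

```bash
cat >> h.py <<'E'
def case_tcp(tip,pitch=30): # tip position (case frame, m) -> tool pose
    R=ry(pitch); o=np.array(tip)-R@[.030,0,.0015]
    return tcp(C0+CF@o,CF@R,1)
E1=np.array([-.055,0,.045]); SL=np.array([np.cos(np.pi/6),0,.5]); NL=np.array([-.5,0,np.cos(np.pi/6)])
def tip_at(t,d=.0045): return E1+t*SL-d*NL
E
python3 - <<'E'
from h import *
p,Q=case_tcp(tip_at(-.022))
arm.line_to(p+[0,-.02,.13],Q,vel=.2)
arm.line_to(p,vel=.15)
s=get_state();print(s["tool_pos"]-p,s["ft_force"],s["time"],s["width"])
for c in("top","side"):
    f=optics.grab_frame(c);P=cloud(f);np.save(c+"2.npy",P)
    q=(P-C0)@CF
    k=q.reshape(-1,3); k=k[(abs(k[:,1])<.05)&(abs(k[:,0]+.085)<.06)&(k[:,2]<.09)]
    for y in (0,):
        m=k[(abs(k[:,1])<.008)&(k[:,0]<-.03)&(k[:,2]>.006)]; m=m[np.argsort(-m[:,0])]; print(c,np.round(m[:60:2,::2]*1000,1).tolist())
    if c=="top":
        v,u=np.nonzero((abs(q[...,1])<.05)&(abs(q[...,0]+.06)<.05));v,u=int(v.mean()),int(u.mean())
        cv2.imwrite("pics/c.png",cv2.resize(f["frame"][max(0,v-50):v+50,u-60:u+60,::-1],None,fx=5,fy=5,interpolation=cv2.INTER_CUBIC))
print('target tip',tip_at(-.022))
E
```

```text
[8.97325275e-04 4.85507095e-05 1.00011767e-03] [-0.23029479  0.23357806 -0.46331058] 12.375 0.015547676487123302
top [[-30.5, 61.3], [-31.0, 60.9], [-31.4, 63.4], [-32.7, 60.8], [-33.2, 63.3], [-33.4, 61.3], [-33.8, 61.1], [-35.2, 62.2], [-35.5, 60.3], [-35.9, 60.6], [-37.3, 59.5], [-37.6, 59.2], [-37.9, 59.2], [-38.3, 60.8], [-39.7, 60.2], [-40.0, 57.1], [-40.3, 57.0], [-41.7, 54.9], [-42.1, 55.9], [-42.4, 56.8], [-42.8, 56.5], [-44.2, 57.4], [-44.6, 60.5], [-44.9, 56.9], [-46.2, 53.0], [-46.6, 53.8], [-47.0, 53.7], [-47.3, 56.2], [-48.7, 52.6], [-49.1, 52.7]]
side [[-32.4, 65.2], [-35.5, 63.4], [-36.4, 62.4], [-38.8, 61.2], [-54.4, 52.6], [-57.4, 50.9], [-96.2, 25.8], [-97.6, 31.6], [-98.8, 21.0], [-99.3, 23.7], [-99.7, 23.2], [-100.0, 26.3], [-101.1, 25.8], [-102.5, 34.4], [-102.6, 27.8], [-102.8, 30.8], [-104.2, 30.1], [-104.6, 36.4], [-105.5, 32.3], [-105.9, 32.3], [-107.3, 34.3], [-107.5, 34.1], [-109.2, 36.4], [-109.5, 42.8], [-109.9, 42.6], [-110.2, 35.4], [-110.3, 38.8], [-110.5, 41.9], [-110.8, 41.6], [-111.7, 37.7]]
target tip [-0.07180256  0.          0.03010289]
```

View pics/c.png

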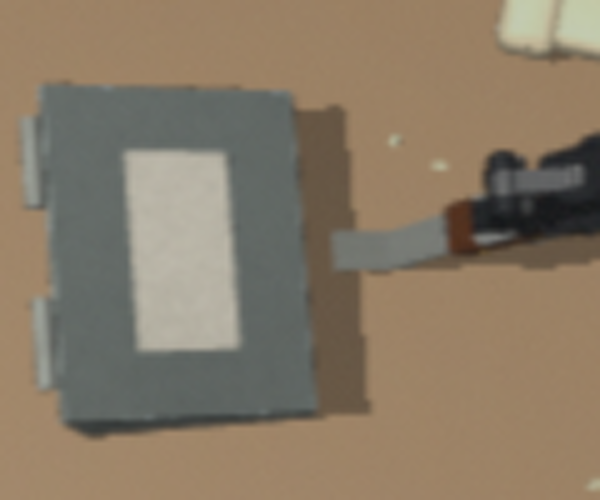

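The top crop shows the foot tip at (332,250), square to the lid's edge (about x=303) and centred on it. The gap is about 13 mm, close to the planned value. Next I insert it.

Run:
```python
from h import *
for t in(-.008,0,.006,.012,.018):
    p,Q=case_tcp(tip_at(t)); arm.line_to(p,Q,vel=.05); s=get_state()
    print(t,np.round((s["tool_pos"]-p)*1000,2),np.round(s["ft_force"],2),np.round(s["wrist_torque"],2),s["time"],round(s["width"],4))
    if np.linalg.norm(s["ft_force"])>8: break
```

```text
-0.008 [0.02 0.51 0.46] [-1.18  0.26 -1.48] [-0.61 -0.07 -0.03] 12.9083 0.0156
0 [-0.01  0.54  0.3 ] [ 0.29 -0.12 -1.26] [-0.64 -0.03 -0.03] 13.2167 0.0152
0.006 [0.02 0.5  0.32] [-1.06 -0.22 -1.47] [-0.68 -0.02 -0.02] 13.4833 0.0151
0.012 [0.02 0.52 0.35] [ 0.6  -0.4  -0.42] [-0.62 -0.07 -0.01] 13.75 0.0155
0.018 [-0.    0.56  0.35] [-0.83 -0.52 -1.06] [-0.57 -0.04 -0.02] 14.0167 0.0152
```

```bash
cat >> h.py <<'E'
H=np.array([.055,0,.1085])
def arc(th): return H+ry(-np.degrees(th))@(tip_at(.018)-H)
def lid_angle(c,tag):
    f=optics.grab_frame(c);P=cloud(f);q=((P.reshape(-1,3)-C0)@CF);q=q[(abs(q[:,1])<.072)&(abs(abs(q[:,1])-.05)<.02)]-H
    r=np.hypot(q[:,0],q[:,2]);e=np.arctan2(q[:,2],-q[:,0]);k=(r>.05)&(r<.12)&(e>-.6)&(e<1.6)
    h,b=np.histogram(e[k],bins=44,range=(-.6,1.6));print(c,'lid theta ~',b[h.argmax()]+.025+np.pi/6,h.max());return f
E
python3 - <<'E'
from h import *
def go(th,v):
    p,Q=case_tcp(arc(th)); arm.line_to(p,Q,vel=v); s=get_state()
    print(round(th,2),np.round((s["tool_pos"]-p)*1000,1),np.round(s["ft_force"],2),np.round(s["wrist_torque"],2),round(s["time"],2),round(s["width"],4))
for th in np.arange(.1,.41,.1): go(th,.05)
arm.hold(.2)
for c in("top","side"): f=lid_angle(c,'')
cv2.imwrite("pics/d.png",cv2.resize(f["frame"][150:290,220:400,::-1],None,fx=4,fy=4))
E
```

```text
0.1 [ 0.5 -0.6  0.3] [ 0.76 -0.04  0.22] [-0.67 -0.08  0.01] 14.38 0.0153
0.2 [ 0.3 -0.3  0.5] [ 0.16  0.61 -1.05] [-0.64 -0.07  0.04] 14.75 0.015
0.3 [ 0.2 -0.1  0.5] [-0.13 -0.21 -1.56] [-0.61 -0.08  0.06] 15.12 0.0152
0.4 [ 0.2 -0.1  0.5] [-0.03  1.45 -0.4 ] [-0.62 -0.1   0.02] 15.48 0.0154
top lid theta ~ 0.3985987755982988 708
side lid theta ~ 0.44859877559829886 259
```

View pics/d.png

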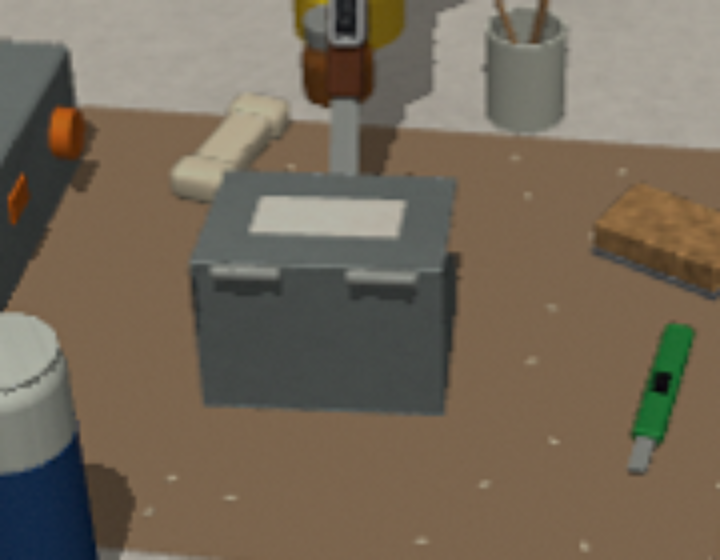

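The lid, at (330,220) in the crop, is now nearly level, with the shank behind its free edge. I continue along the arc.

Run:
```python
from h import *
for th in np.arange(.55,1.76,.15):
    p,Q=case_tcp(arc(th)); arm.line_to(p,Q,vel=.07); s=get_state()
    print(round(th,2),np.round((s["tool_pos"]-p)*1000,1),np.round(s["ft_force"],2),round(s["time"],2),round(s["width"],4))
    if np.linalg.norm(s["ft_force"])>15: break
arm.hold(.2)
for c in("top","side"): f=lid_angle(c,'')
cv2.imwrite("pics/e.png",cv2.resize(f["frame"][100:290,220:420,::-1],None,fx=3,fy=3))
```

```text
0.55 [ 0.4 -0.   0.9] [ 0.28  0.69 -0.28] 16.17 0.015
0.7 [0.4 0.2 0.9] [-0.5   1.33 -0.31] 16.55 0.0154
0.85 [0.3 0.4 0.9] [ 0.84  0.34 -0.5 ] 16.93 0.015
1.0 [0.3 0.6 1. ] [ 0.55 -0.22 -1.36] 17.32 0.0153
1.15 [0.2 0.9 1. ] [-0.39 -0.01 -0.57] 17.7 0.0152
1.3 [0.1 1.1 1. ] [0.4  0.17 0.04] 18.08 0.0153
1.45 [0.  1.2 0.9] [-0.79  0.04 -0.08] 18.47 0.015
1.6 [-0.1  1.4  0.9] [ 0.36  0.32 -0.34] 18.85 0.0155
1.75 [-0.2  1.4  0.7] [ 0.12 -0.68 -0.19] 19.23 0.0153
top lid theta ~ 1.7985987755982986 298
side lid theta ~ 1.7485987755982988 598
```

View pics/e.png

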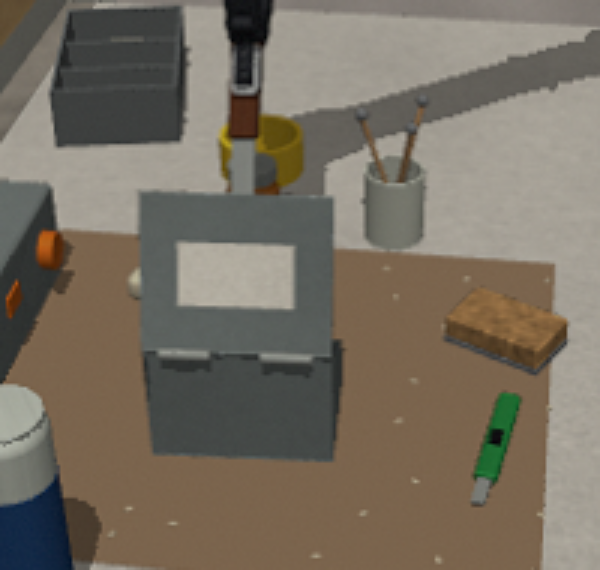

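The lid stands at about 1.75 rad at (235,265) in the crop, with the opener behind it. Next I retreat, carry the opener over the case and put it back.

Run:
```python
from h import *
def say(n):
    s=get_state();print(n,np.round(s["tool_pos"],4),np.round(s["ft_force"],2),round(s["time"],2),round(s["width"],4),np.round(s["joint_positions"]))
p,Q=case_tcp(arc(1.75))
arm.line_to(p-CF@[.08,0,0],vel=.12); say('back')
lid_angle("top",'')
q,PQ=tcp(POT+[0,0,.005],PF,1)
arm.line_to(np.array([.53,-.09,.38]),PQ,vel=.2); say('up')
arm.line_to(np.array([.49,.2,.38]),vel=.2); say('over')
arm.line_to(q+[0,0,.165],vel=.2); say('hover')
arm.hold(.3)
s=get_state()
for c in("side","top"):
    f=optics.grab_frame(c);P=cloud(f);o=s["tool_pos"]-[0,0,GR]; k=(P.reshape(-1,3)-o)@PF
    a=k[(abs(k[:,0])<.05)&(abs(k[:,1])<.03)&(k[:,2]>-.02)&(k[:,2]<.012)]; print(c,'foot',len(a),np.percentile(a,[2,50,98],axis=0))
    a=k[(abs(k[:,0])<.02)&(abs(k[:,1])<.02)&(k[:,2]>.02)&(k[:,2]<.06)]; print(c,'shank',len(a),np.percentile(a,[2,50,98],axis=0))
```

```text
back [ 0.5894 -0.0961  0.2767] [0.44 0.44 0.2 ] 20.35 0.0156 [ 60.  45. -68. 100.  12.  62.  87.]
top lid theta ~ 1.7985987755982986 291
up [ 0.5296 -0.0899  0.3795] [ 0.04 -0.36 -0.84] 21.48 0.0151 [ 46.  18. -52. 105.  15.  65.  39.]
over [0.4903 0.1988 0.3797] [ 0.3  -0.99 -0.88] 23.09 0.0155 [ 18.  18. -57. 106.  16.  65.   5.]
hover [0.4976 0.3148 0.2665] [ 0.57 -0.33 -0.88] 24.05 0.0157 [ -1.  29. -51. 107.  27.  57. -13.]
side foot 158 [[-0.01006273 -0.0110516  -0.00016727]
 [ 0.01099309  0.00077855  0.00269534]
 [ 0.02942101  0.00764768  0.01074801]]
side shank 119 [[-0.00231679 -0.0108529   0.02188148]
 [ 0.00174968  0.00108025  0.03868248]
 [ 0.00345754  0.00757764  0.05809529]]
top foot 97 [[-0.01299034 -0.00814058 -0.003347  ]
 [-0.00316232 -0.00265433  0.00145589]
 [ 0.02799707  0.00913734  0.00922094]]
top shank 37 [[-4.93106615e-03 -7.93404472e-03  2.15985569e-02]
 [-3.76214309e-03 -7.10311997e-05  3.27412358e-02]
 [-1.65598372e-03  8.63148878e-03  4.63880563e-02]]
```

Grip unchanged. I lower it at the same pose, release and retreat.

Run:
```python
from h import *
q,PQ=tcp(POT+[0,0,.005],PF,1)
ok=True
for dz in(.06,.03,.012,.004,.001):
    arm.line_to(q+[0,0,dz],PQ,vel=.08); s=get_state(); print(dz,np.round(s["ft_force"],2),np.round((s["tool_pos"]-q-[0,0,dz])*1000,1))
    if np.linalg.norm(s["ft_force"])>10 and dz>.002: ok=False;break
if ok:
    arm.set_gripper(.05); arm.hold(.2)
    arm.line_to(q+[0,0,.2],vel=.12)
    arm.hold(.3)
for c in("top","side"): f=lid_angle(c,'') 
P=cloud(f);k=(P.reshape(-1,3)-POT)@PF
for a,b in((.085,.105),(.12,.14),(.14,.16)):
    h=k[(abs(k[:,0])<.04)&(abs(k[:,1])<.04)&(k[:,2]>a)&(k[:,2]<b)]; print(a,len(h),np.median(h,0),h[:,2].max())
print(get_state()["time"],get_state()["tool_pos"])
cv2.imwrite("pics/g.png",cv2.resize(f["frame"][150:350,190:420,::-1],None,fx=3,fy=3))
```

```text
0.06 [-0.15  0.52 -0.49] [0.3 0.3 0.6]
0.03 [ 0.28  0.18 -0.05] [-0.4 -0.1 -0.7]
0.012 [-0.55 -0.24 -0.26] [-0.4 -0.4 -0.7]
0.004 [-0.58  0.32 -0.28] [-0.3 -0.3 -0.5]
0.001 [-0.56 -0.26 -0.43] [-0.  -0.1 -0.1]
top lid theta ~ 1.7985987755982986 295
side lid theta ~ 1.7485987755982988 255
0.085 83 [0.00653739 0.00811745 0.09400501] 0.10461827173446969
0.12 95 [0.00668476 0.0070197  0.12932861] 0.13937759194634902
0.14 92 [0.00362504 0.00049966 0.14626727] 0.14882107760922902
30.15 [0.49698272 0.31549683 0.30090381]
```

View pics/g.png

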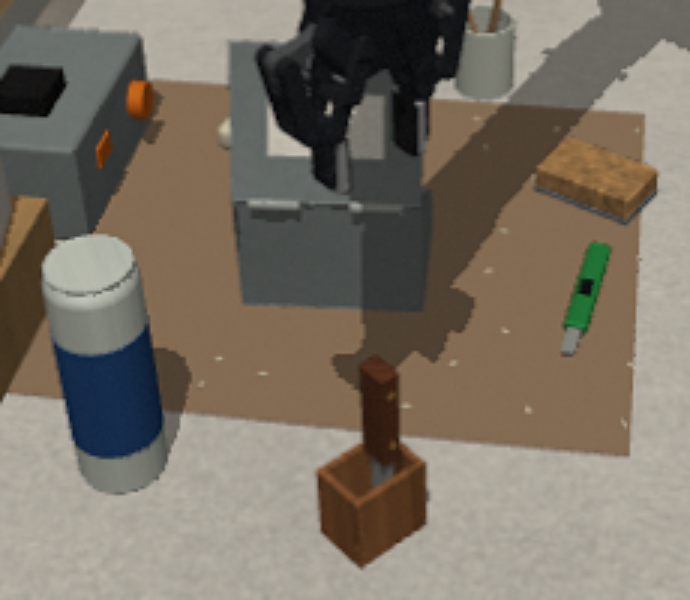

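The opener stands upright in its pot at (380,415), handle top at 0.147 m. The lid stands open at about 1.75 rad and the gripper is clear of everything.

```bash
python3 -c "
from h import *
print(job.hand_in())"
```

```text
the job is handed in; nothing more can be done
None
```

I handed the job in at about 30 s of robot time: by the last camera check, the lid stands open by itself at about 1.75 rad and the opener is upright in its pot, released; the hand-in returned no verdict.

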